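# Feel for the drive tower's hidden catch and release the upper bay

## Task

One of the six look-alike square plates in the top panel of the charcoal drive tower is a hidden catch: feel across the panel with your fingertips, find the plate that gives, and press it so that the upper bay springs out by itself. Do not touch or pull the bays, leave the lower one shut, and do not pick up or shove anything else on the shelf. Finish with the hand clear, the catch risen again and the upper bay standing open.

Things in the scene. Friction and masses are not known exactly. Their poses are not given: they have to be found in the camera images.
- tower: Charcoal plastic drive tower, screwed down, 170 (its x) x 184 (its y) x 125 mm high; two flat sliding bays one above the other in its +x face (away from the robot). Origin: centre of its underside; its x axis points out of the bay face, z up.
- panel (a point): Centre of the tower's flat top panel, level with its bars, 125 mm up; axes as the tower. Six identical 48 mm square cells: rows at x = -28 and +28 mm, columns at y = -56, 0 and +56 mm from this point, 8 mm bars between. In each lies a 46 mm dark plate, 2 mm below the bars. Five plates are rigid; one, any of the six, is the catch. Closed fingertips fit into the middle of a cell.
- catch (a joint): How far the concealed catch plate is pressed down (m): 0 at rest, 0.006 at its stop; a spring lifts it back. About 1 N starts it, 5 N bottoms it; it lets the bay go beyond about 0.0035.
- upper_bay (a joint): How far the upper bay stands out of the tower (m): 0 shut and latched, about 0.032 sprung out. Once let go, its own spring drives it out along the tower's +x in about half a second, and it stays out when the catch rises again.
- lower_bay (a joint): How far the lower bay stands out (m); 0 shut. It plays no part and stays shut.
- drive_case: Blue silicone drive case, 115 x 80 x 24 mm, lying beside the tower on its -y side; loose. Origin: centre of its underside.
- paperweight: Amber glass paperweight, domed, 72 mm across, 48 mm high, beside the tower on its +y side; loose. Origin: centre of its underside.
- magnet_tray: Stainless steel magnet tray, 100 x 140 x 22 mm, loose, on the robot's left. Origin: centre of its underside.
- mug: White mug, 80 mm across, 92 mm high, loose, on the robot's left. Origin: centre of its underside.
- bare_drive: Bare silver drive, 100 x 70 x 15 mm, loose, on the robot's right. Origin: centre of its underside.
- note_pad: Yellow note pad, 76 x 76 x 20 mm, loose, on the robot's right. Origin: centre of its underside.

How it is judged:
By the outcome, as a careful person would: the job done as asked, in the order asked, and still so for the second after the job is handed in, with the robot touching nothing.
It also fails if it takes over 48 s, if anything falls off the work surface, if the arm or the gripper's body presses on something with over 40 N, if the wrist force passes 120 N, or if a joint passes its speed limit or range.

## Robot

A 6-joint arm with a two-finger parallel gripper is mounted at the origin on the work surface. World frame = base frame: x ahead of the robot, y to its left, z up, the work surface at z = 0. Lengths are in mm, angles in rad, forces in N, time in s.
With the tool pointing down it reaches from about 350 to 875 mm from the base axis. Payload 4.2 kg.
Tool frame: the origin (TCP) lies between the finger pads; the fingertips stand 11 mm ahead of it and the grasp point (between the pads) lies 8 mm behind it; z points along the fingers, y is the direction in which the jaws open and shut (so a half turn about z gives the same grasp; the last joint's range is limited). The gripper opens to 85 mm and grips with 20 to 120 N. Pads are 22 mm wide; open, the fingers measure 114 mm over their backs; the gripper's body (76 mm by 85 mm) begins 54 mm behind the grasp point. The pads swing forward as they close: fully open they stand 13 mm farther back than shut.
Start: joints at [1.603, 0.385, 0.008, 0, -1.194, -0.259], TCP at [140.507, 608.98, 242.312] pointing down, gripper open.
Joint ranges: [-3.14, 3.14], [-1.21, 2.06], [-1.07, 1.41], [-3.16, 2.05], [-2.99, -0.16], [-3.1, 3.1]. Speed limits (rad/s): [2.79, 2.79, 3.14, 3.14, 3.14, 3.14].

## Interface

Orientations are given as a unit quaternion [x, y, z, w].
In Python, from bench import * gives the robot as it stands. The module is installed in compiled form; this text tells all that it offers.
- The arm moves only by the tool drive_tool, never from a script. Its argument "increments" is a list of rows, each a list of 3 entries, a list of its own where there are three numbers: the gripper command: -1 is shut, 1 is fully open, values between are in proportion, then the shift along the tool's x, y, z scaled (see below), then the turn about the tool's z scaled (see below). In form: [[hand, [tx, ty, tz], turn], ...]. A call has 1 to 20 rows; each row shifts and turns the commanded pose from where the row before left it, along the tool's axes as they then stand; what a row does not reach is not made up. The controller multiplies each number of a shift by 0.3 m and each number of a turn by 2 rad. A row lasts 1/8 s, in which the tool goes at most 62.5 mm and 10.7 degrees, less where a joint would pass 70% of its speed; a pose out of reach is approached as far as the arm can. A call with a number of a shift or a turn outside -1 to 1 is refused whole. A call with a gripper value outside its range is refused whole. The fingers move at their own pace and stop on an object; the grip force is fixed at half the most. Time passes only in rows, so rows that do not move let the fingers close. It gives the time, the measured TCP pose, the force and the opening at its end, in the units of the state.
- read_state(): the state, without advancing time (a new reading comes with each control period).
- get_image(name): name is "scene" or "top" or "wrist"; returns the picture (480x640x3 uint8, red, green, blue); there is no depth.
- calibration(name): a dict with "fovy" (degrees; the focal length in pixels is half the picture's height over the tangent of half this angle, whatever the lens; pixels are square), "cx", "cy" (the principal point, pixels), "k1" (the pictures are not rectified: a ray, as slopes to the right and down, at radius r is drawn at 1 + k1 r^2 times it, then the intrinsics apply), "R" (3x3) and "t" (3): a world point X has camera coordinates R X + t. Camera axes: x right, y down, z forward; pixel columns grow to the right and rows downward; lengths in mm; the calibration is good to about 2 mm. A picture is of the moment at which its call begins: read the wrist's pose just before it. calibration takes no time and is no camera call; for the wrist camera it gives the pose at the moment of the call.
- job_done(): hands the job in, once; it reports no verdict.
The state is a dict: "clock": time; "joints": joint angles; "joint_vel": joint speeds; "joint_efforts": joint torques, N m; "position": TCP position; "ee_rot": TCP orientation; "contact_force": force on the tool from outside, world axes, zero at the start; "wrist_torque": the same for the moment, N m; "gripper_width": finger opening in mm.
Only numpy, scipy, OpenCV 4.12 (cv2) and the standard library are available. Lean on these libraries where they do the work, as an engineer would, in place of code of your own. Each camera call takes 0.05 s, during which the arm holds its last target.

## Working session

There is one attempt and no reset: what is moved stays moved. The work goes in short steps, Python scripts to look and compute and a tool call to move; the robot and the scene stay as the last step left them, time stands still between calls to the robot, and variables do not carry over. Pictures are saved under pics/ and viewed, and the job is handed in when it is done.

Besides the shell and the picture viewer there is one more tool, called as name([rows], argument=value, ...), one row to a line, values as JSON. drive_tool: Moves the arm, as the interface text tells. Shifts and turns lie within -1 to 1; 1 stands for 0.3 m of shift or 2 rad of turn. Its arguments: {"type":"object","properties":{"increments":{"type":"array"}},"required":["increments"]}

```bash
mkdir -p pics
python3 - <<'E'
from bench import *
import cv2
print(read_state())
for n in ("scene","top"):
    c=calibration(n); print(n,c)
    cv2.imwrite(f"pics/{n}0.png",get_image(n)[:,:,::-1])
E
```

```text
{'clock': 0.0, 'joints': array([ 1.60258163e+00,  3.85522966e-01,  6.61399944e-03, -4.77135705e-04,
       -1.19400045e+00, -2.58611238e-01]), 'joint_vel': array([-0.00125055, -0.00072959, -0.00029294,  0.00074911, -0.00057516,
       -0.00029601]), 'joint_efforts': array([-3.06485790e-04, -3.92287946e+01,  1.88401240e+01,  4.18623179e+00,
       -4.62168930e-03, -3.21760709e-06]), 'position': array([140.40738843, 608.44378989, 241.240453  ]), 'ee_rot': array([ 9.93565097e-01, -1.13257375e-01, -6.65360607e-05,  1.07750794e-03]), 'contact_force': array([-0.61351938,  0.36622884,  0.57714717]), 'wrist_torque': array([ 0.06675825, -0.01693102,  0.07387521]), 'gripper_width': 85.5063528695112}
scene {'fovy': 55.7378772068706, 'cx': 327.25852325398665, 'cy': 236.19511286065247, 'k1': -0.11369976311979642, 'R': array([[ 0.32916362,  0.94406935,  0.01960542],
       [ 0.57669407, -0.18454562, -0.79584349],
       [-0.74771335,  0.27326906, -0.6051849 ]]), 't': array([-168.09074821, -210.00165855, 1529.70708617])}
top {'fovy': 42.965482107626904, 'cx': 317.8474662287231, 'cy': 230.6793075551064, 'k1': -0.022851195693590325, 'R': array([[ 2.99459293e-02, -9.99538882e-01,  5.02636612e-03],
       [-9.84151417e-01, -3.03634929e-02, -1.74711322e-01],
       [ 1.74783378e-01,  2.85187563e-04, -9.84606871e-01]]), 't': array([ -24.84324323,  526.45555314, 1500.31399282])}
```

View pics/scene0.png

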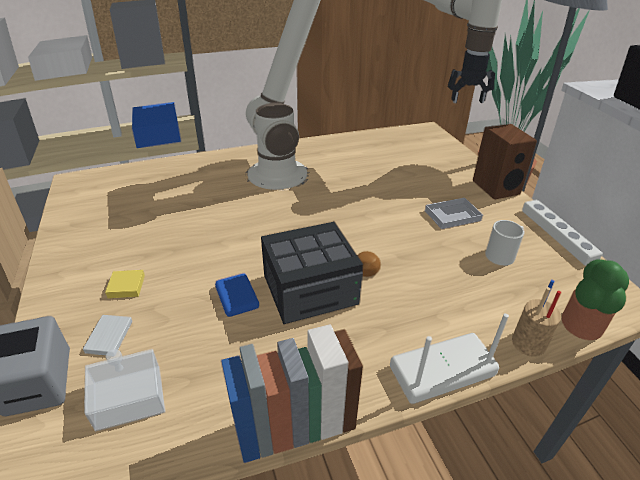

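View pics/top0.png

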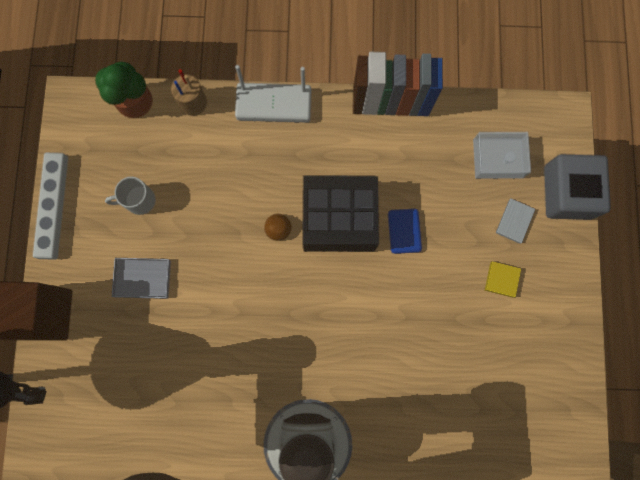

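The tower is at about (341,213) in the top view with its panel facing up. The paperweight is on its left (+y) and the blue case on its right. I'll zoom in next.

Run:
```python
import cv2
i=cv2.imread("pics/top0.png")[165:265,290:390]
cv2.imwrite("pics/topz.png",cv2.resize(i,(600,600),interpolation=cv2.INTER_CUBIC))
i=cv2.imread("pics/scene0.png")[210:330,250:380]
cv2.imwrite("pics/scenez.png",cv2.resize(i,(650,600),interpolation=cv2.INTER_CUBIC))
```

```text
(no output)
```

View pics/topz.png

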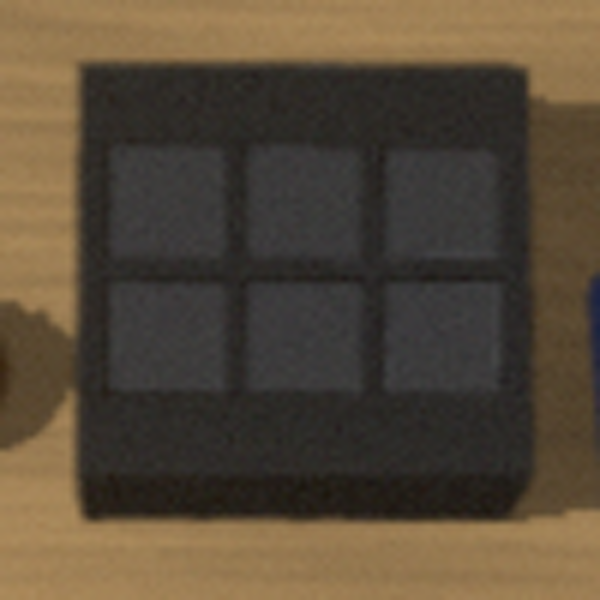

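View pics/scenez.png

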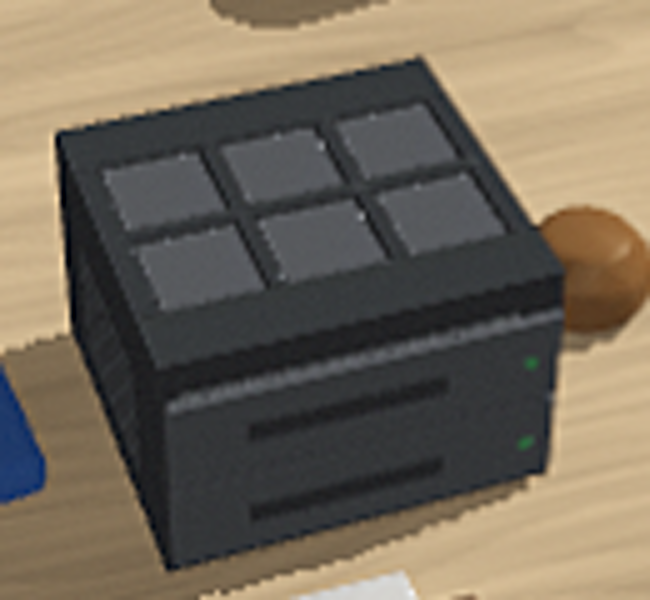

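```bash
cat > h.py <<'E'
import numpy as np
def proj(c,X):
    p=np.asarray(X)@np.array(c["R"]).T+c["t"]; s=p[:,:2]/p[:,2:]; r2=(s**2).sum(1,keepdims=True)
    f=240/np.tan(np.radians(c["fovy"])/2)
    return s*(1+c["k1"]*r2)*f+[c["cx"],c["cy"]]
E
python3 - <<'E'
from bench import *
from h import *
from scipy.optimize import least_squares
L=np.array([[85,92],[85,-92],[-85,-92],[-85,92],[51,79],[51,-79],[-51,-79],[-51,79]])
top=np.array([[82,65],[527,65],[527,470],[82,472],[107,146],[499,147],[501,391],[107,391]])
top=(top+.5)/6-.5+[290,165]
Ls=L[:4]; sc=np.array([[563,275],[157,370],[57,132],[422,57]]); sc=(sc+.5)/5-.5+[250,210]
ct,cs=calibration("top"),calibration("scene")
def W(p,L):
    c,s=np.cos(p[2]),np.sin(p[2]); z=np.full(len(L),125.); z[4:]=123
    return np.c_[L@np.array([[c,s],[-s,c]])+p[:2],z]
for w in ((1,1),(1,0),(0,1)):
    f=lambda p:np.r_[w[0]*(proj(ct,W(p,L))-top).ravel(),w[1]*(proj(cs,W(p,Ls))-sc).ravel()]
    r=least_squares(f,[550,-40,0]); print(w,r.x,abs(r.fun).max())
s=read_state();print(s["clock"],s["position"])
from scipy.spatial.transform import Rotation as R
print(R.from_quat(s["ee_rot"]).as_matrix().round(3))
E
```

```text
(1, 1) [ 5.67931945e+02 -6.23995070e+01  2.66097303e-02] 1.678497661369363
(1, 0) [ 5.68040611e+02 -6.15535071e+01  2.88696400e-02] 1.405314449753405
(0, 1) [ 5.68088373e+02 -6.39082542e+01  2.30365456e-02] 0.8300281011852917
0.1 [140.41423006 608.49838566 241.31808214]
[[ 0.974 -0.225 -0.   ]
 [-0.225 -0.974 -0.002]
 [ 0.     0.002 -1.   ]]
```

drive_tool([
  [-1, [0, 0, 0], -0.064],
  [-1, [0, 0, 0], -0.063],
  [-1, [0.085, 0.142, 0.006], 0],
  [-1, [0.085, 0.142, 0.006], 0],
  [-1, [0.085, 0.142, 0.006], 0],
  [-1, [0.085, 0.142, 0.006], 0],
  [-1, [0.085, 0.142, 0.006], 0],
  [-1, [0.085, 0.142, 0.006], 0],
  [-1, [0.085, 0.142, 0.006], 0],
  [-1, [0.085, 0.142, 0.006], 0],
  [-1, [0.085, 0.142, 0.006], 0],
  [-1, [0.085, 0.142, 0.006], 0],
  [-1, [0.085, 0.142, 0.006], 0],
  [-1, [0.085, 0.142, 0.006], 0],
  [-1, [0.085, 0.142, 0.006], 0],
  [-1, [0.085, 0.142, 0.006], 0],
  [-1, [0.085, 0.142, 0.006], 0],
  [-1, [0.085, 0.142, 0.006], 0],
])

```text
clock: 2.35
position: [567.4, -62.8, 213.0]
ee_rot: [1.0, 0.014, -0.0, -0.0]
contact_force: [0.8, 1.7, -0.6]
gripper_width: 0.2
```

drive_tool([
  [-1, [0, 0, 0], 0],
  [-1, [0, 0, 0], 0],
])

```text
clock: 2.6
position: [566.4, -61.4, 212.9]
ee_rot: [1.0, 0.013, -0.001, -0.0]
contact_force: [-0.7, -0.2, 0.9]
gripper_width: -0.0
```

Run:
```python
from bench import *
from h import *
import cv2
s=read_state();c=calibration("wrist")
im=get_image("wrist")[:,:,::-1].copy()
cv2.imwrite("pics/w0.png",im)
print(s["clock"],s["position"],s["ee_rot"],s["gripper_width"],s["contact_force"])
def W(p,L):
    c,s=np.cos(p[2]),np.sin(p[2]);L=np.array(L,float)
    return np.c_[L[:,:2]@np.array([[c,s],[-s,c]])+p[:2],L[:,2]]
cells=[(x,y) for x in(-28,28) for y in(-56,0,56)]
for x,y in cells:
    q=proj(c,W((568,-62,.027),[(x+a,y+b,123) for a,b in((-23,-23),(-23,23),(23,23),(23,-23))]))
    print((x,y),q.round(0).tolist())
    cv2.polylines(im,[q.astype(int)],True,(0,255,0),1)
cv2.imwrite("pics/w0o.png",im)
```

```text
2.6 [566.36903066 -61.37877429 212.85213749] [ 9.99912325e-01  1.32195679e-02 -7.61867117e-04 -6.50978261e-05] -0.017704304654369653 [-0.68885512 -0.17065009  0.8636256 ]
(-28, -56) [[434.0, 309.0], [372.0, 309.0], [375.0, 251.0], [440.0, 251.0]]
(-28, 0) [[359.0, 309.0], [297.0, 309.0], [295.0, 251.0], [361.0, 251.0]]
(-28, 56) [[284.0, 309.0], [222.0, 309.0], [216.0, 251.0], [281.0, 251.0]]
(28, -56) [[442.0, 237.0], [376.0, 237.0], [379.0, 170.0], [449.0, 170.0]]
(28, 0) [[361.0, 237.0], [295.0, 237.0], [293.0, 170.0], [363.0, 170.0]]
(28, 56) [[280.0, 237.0], [214.0, 238.0], [207.0, 171.0], [277.0, 170.0]]
```

View pics/w0o.png

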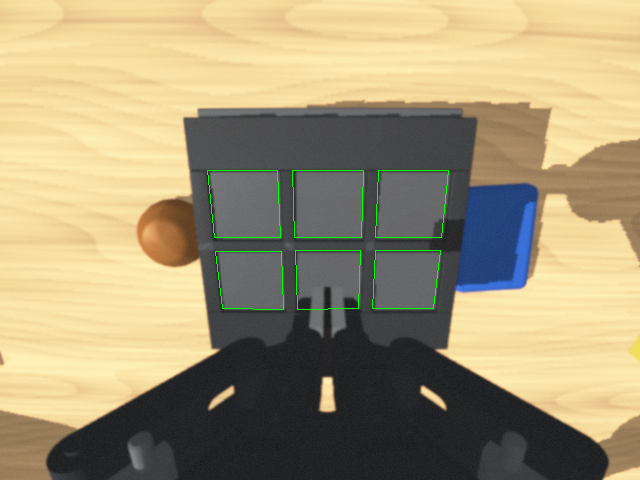

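The predicted cell outlines (568, -62, yaw 0.027) land on the real plates. I'll begin probing at cell (+28, 0).

drive_tool([
  [-1, [0.098, 0.002, 0.1], 0],
  [-1, [0, 0, 0.1], 0],
  [-1, [0, 0, 0.04], 0],
  [-1, [0, 0, 0], 0],
  [-1, [0, 0, 0], 0],
  [-1, [0, 0, 0], 0],
])

```text
clock: 3.4
position: [596.9, -60.9, 143.0]
ee_rot: [1.0, 0.014, 0.001, -0.0]
contact_force: [0.0, 0.1, 0.7]
gripper_width: 0.2
```

Run:
```python
from bench import *
import numpy as np
for i in range(4):
    s=read_state();print(s["clock"],s["position"].round(2),s["contact_force"].round(2),s["wrist_torque"].round(2))
```

```text
3.4 [596.89 -60.9  142.99] [0.03 0.12 0.69] [0.02 0.03 0.04]
3.4 [596.89 -60.9  142.99] [0.03 0.12 0.69] [0.02 0.03 0.04]
3.4 [596.89 -60.9  142.99] [0.03 0.12 0.69] [0.02 0.03 0.04]
3.4 [596.89 -60.9  142.99] [0.03 0.12 0.69] [0.02 0.03 0.04]
```

drive_tool([
  [-1, [0, 0, 0.023], 0],
  [-1, [0, 0, 0], 0],
  [-1, [0, 0, 0], 0],
])

```text
clock: 3.78
position: [596.2, -61.2, 134.5]
ee_rot: [1.0, 0.014, -0.0, 0.0]
contact_force: [-0.1, -0.2, -0.2]
gripper_width: 0.1
```

drive_tool([
  [-1, [0, 0, 0.005], 0],
  [-1, [0, 0, 0], 0],
])

```text
clock: 4.03
position: [596.3, -61.2, 134.1]
ee_rot: [1.0, 0.014, 0.0, 0.0]
contact_force: [-2.9, 1.3, 4.1]
gripper_width: 0.0
```

drive_tool([
  [-1, [0, 0, 0.003], 0],
  [-1, [0, 0, 0], 0],
])

```text
clock: 4.28
position: [596.4, -61.2, 134.1]
ee_rot: [1.0, 0.014, 0.0, 0.0]
contact_force: [-3.8, 0.9, 8.0]
gripper_width: 0.2
```

(+28, 0) is rigid: the height stays at 134.1 while the force climbs to 8 N. Next are the cells at (+28, +56) and then (-28, +56).

drive_tool([
  [-1, [0, 0, -0.031], 0],
  [-1, [0, -0.187, 0], 0],
  [-1, [0, 0, 0], 0],
  [-1, [0, 0, 0], 0],
  [-1, [0, 0, 0.023], 0],
  [-1, [0, 0, 0.004], 0],
  [-1, [0, 0, 0.004], 0],
  [-1, [0, 0, 0], 0],
  [-1, [0, 0, 0], 0],
])

```text
clock: 5.4
position: [595.0, -5.8, 134.1]
ee_rot: [1.0, 0.013, 0.001, 0.0]
contact_force: [-4.3, 2.1, 9.7]
gripper_width: 0.4
```

drive_tool([
  [-1, [0, 0, -0.031], 0],
  [-1, [-0.187, 0, 0], 0],
  [-1, [0, 0, 0], 0],
  [-1, [0, 0, 0], 0],
  [-1, [0, 0, 0.023], 0],
  [-1, [0, 0, 0.004], 0],
  [-1, [0, 0, 0.004], 0],
  [-1, [0, 0, 0], 0],
  [-1, [0, 0, 0], 0],
])

```text
clock: 6.52
position: [540.1, -6.4, 134.1]
ee_rot: [1.0, 0.014, 0.001, 0.0]
contact_force: [-4.0, 1.1, 12.2]
gripper_width: 0.2
```

Both of those are rigid. Next is (-28, 0).

drive_tool([
  [-1, [0, 0, -0.031], 0],
  [-1, [0, 0.187, 0], 0],
  [-1, [0, 0, 0], 0],
  [-1, [0, 0, 0], 0],
  [-1, [0, 0, 0.023], 0],
  [-1, [0, 0, 0.003], 0],
  [-1, [0, 0, 0.003], 0],
  [-1, [0, 0, 0], 0],
  [-1, [0, 0, 0], 0],
])

```text
clock: 7.65
position: [540.5, -62.3, 133.0]
ee_rot: [1.0, 0.014, 0.0, -0.0]
contact_force: [0.6, 2.1, 3.2]
gripper_width: -0.2
```

The plate at (-28, 0) gives: z is 133.0 at only 3 N. I'll press further.

drive_tool([
  [-1, [0, 0, 0.004], 0],
  [-1, [0, 0, 0.004], 0],
  [-1, [0, 0, 0.004], 0],
  [-1, [0, 0, 0], 0],
  [-1, [0, 0, 0], 0],
])

```text
clock: 8.28
position: [540.4, -62.5, 129.3]
ee_rot: [1.0, 0.014, 0.0, -0.0]
contact_force: [0.9, 3.4, 3.4]
gripper_width: 0.3
```

It is down about 4.8 mm, past the release point. I'll press 0.9 mm more for margin, then lift off and look.

drive_tool([
  [-1, [0, 0, 0.003], 0],
  [-1, [0, 0, 0], 0],
  [-1, [0, 0, 0], 0],
  [-1, [0, 0, 0], 0],
])

```text
clock: 8.78
position: [540.4, -62.5, 128.4]
ee_rot: [1.0, 0.014, 0.0, -0.0]
contact_force: [0.8, 3.5, 4.1]
gripper_width: -0.1
```

drive_tool([
  [-1, [0, 0, -0.03], 0],
  [-1, [0, 0, -0.1], 0],
  [-1, [0, 0, -0.15], 0],
  [-1, [-0.1, 0, -0.1], 0],
  [-1, [-0.1, 0, 0], 0],
  [-1, [0, 0, 0], 0],
  [-1, [0, 0, 0], 0],
  [-1, [0, 0, 0], 0],
  [-1, [0, 0, 0], 0],
])

```text
clock: 9.9
position: [480.5, -64.3, 241.7]
ee_rot: [1.0, 0.014, -0.001, 0.0]
contact_force: [0.1, 1.3, -0.4]
gripper_width: 0.2
```

Run:
```python
from bench import *
import cv2, numpy as np
s=read_state();print(s["clock"],s["position"],s["contact_force"],s["joint_vel"].round(3))
w=get_image("wrist")[:,:,::-1]; cv2.imwrite("pics/w1.png",w)
i=get_image("scene")[:,:,::-1]; cv2.imwrite("pics/s1.png",i)
cv2.imwrite("pics/s1z.png",cv2.resize(i[190:340,210:390],(720,600),interpolation=cv2.INTER_CUBIC))
```

```text
9.9 [480.54543377 -64.26505176 241.73944586] [ 0.08405722  1.30557906 -0.40499347] [ 0.002 -0.004 -0.002  0.     0.002  0.001]
```

View pics/s1z.png

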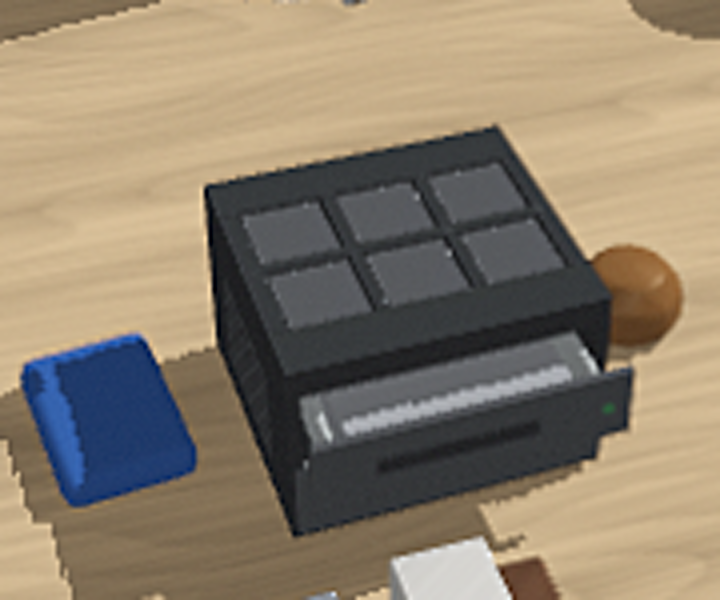

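View pics/w1.png

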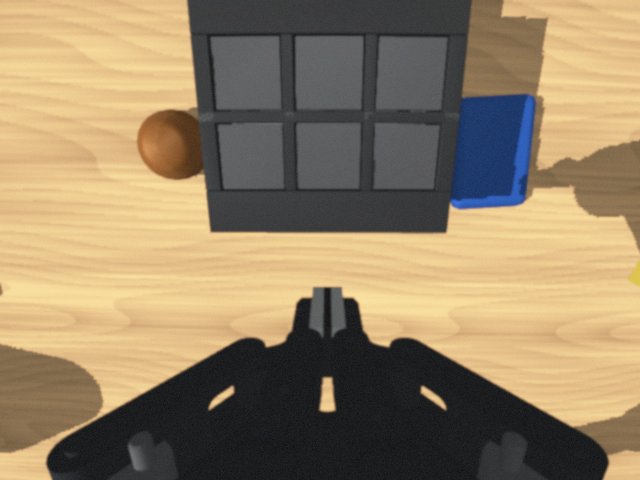

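The scene view shows the upper bay standing open, with its front at about (465,440) in the zoom. The lower bay is flush, the case and paperweight haven't moved, and all six plates look level. The wrist view shows the hand clear of the tower.

```bash
python3 -c "
from bench import *
job_done()"
```

```text
the job is handed in; nothing more can be done
```

The catch is the middle plate in the row nearest the robot, cell (-28, 0). I pressed it, the upper bay sprang out by itself, and I've handed the job in.

- **Finding it:** I felt four plates with shut fingertips. Cells (+28, 0), (+28, +56) and (-28, +56) stayed at the same height under 8–12 N. Cell (-28, 0) moved under 3–4 N. I didn't test the other two.
- **Pressing it:** I pressed the plate down about 5.7 mm, past the 3.5 mm release point. I then lifted off and backed the hand away to about 240 mm high, on the robot's side of the tower.
- **Last checks:** The pictures show the upper bay open, the lower one shut, all six plates level, and the case and paperweight undisturbed. The force reading was back near zero (1.3 N at most, about the size of the sensor noise). The clock stood at about 10 s of the 48 s allowed.
- **What I couldn't confirm:** I judged by eye that the catch had risen and how far the bay was open. I had no joint readings for either. No check failed or disagreed.

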